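# Press the block onto a lens and open the guard

### The arm

A 6-joint arm with a two-finger parallel gripper is mounted at the origin on the work surface. World frame = base frame: x ahead of the robot, y to its left, z up, the work surface at z = 0. Lengths are in m, angles in degrees, forces in N, time in s.
With the tool pointing down it reaches from about 0.35 to 1 m from the base axis. Payload 7.1 kg.
Tool frame: the origin (TCP) lies at the very end of the fingers, on their centre line; the grasp point (between the pads) lies 19 mm behind it (env.grasp_offset is the z of the grasp point in the tool frame, in m); z points along the fingers, y is the line along which they close (so a half turn about z gives the same grasp; the last joint's range is limited). The gripper opens to 85 mm and grips with 20 to 120 N. Pads are 22 mm wide; open, the fingers measure 114 mm over their backs; the gripper's body (76 mm by 85 mm) begins 54 mm behind the grasp point. The pads swing forward as they close: fully open they stand 13 mm farther back than shut.
Start: joints at [67.265, 24.242, 93.386, -0, 62.372, -1.089], TCP at [0.231, 0.581, 0.231] pointing down, gripper open.
Joint ranges: [-172.04, 172.04], [-51.8, 120.97], [4.93, 147.93], [-75.15, 255.16], [6.16, 154.13], [-145.62, 145.62]. Speed limits (degrees/s): [136.94, 136.94, 172.46, 180, 180, 180].

### API

Orientations are given as [roll, pitch, yaw] about the fixed x, y, z axes, in that order (R = Rz(yaw) Ry(pitch) Rx(roll)).
In Python, from station import env gives the robot as it stands.
- The arm moves only by the tool apply_moves, never from a script. Its argument "series" is text: rows parted by semicolons, each of 6 numbers parted by spaces: the shift along the world's x, y, z as a fraction of full scale, then the turn, a rotation vector about the world's x, y, z as a fraction of full scale. A call has exactly 5 rows; each row shifts and turns the commanded pose from where the row before left it; what a row does not reach is not made up. Full scale, the value 1, is 0.03 m for a shift and 90 degrees for a turn. A row lasts 1/8 s, in which the tool goes at most 62.5 mm and 10.7 degrees, less where a joint would pass 70% of its speed; a pose out of reach is approached as far as the arm can. A call with a number of a shift or a turn outside -1 to 1 is refused whole. A call with a gripper value outside its range is refused whole. "gripper" is the opening, from 0 (shut) to 1 (fully open), set as the call begins (left out, the last holds). The fingers move at their own pace and stop on an object; "force" is the grip in N (left out, the last holds). Time passes only in rows, so rows that do not move let the fingers close, or fill a call up. It gives the time, the measured TCP pose, the force, the opening and the grip force at its end, in the units of the state.
- env.state(): the state, without advancing time (a new reading comes with each control period).
- env.snapshot(name): name is "scene" or "top"; returns (picture, depth): 384x512x3 uint8, red, green, blue; 384x512 float32, m along the optical axis (not along the pixel's ray), 0 where there is no reading.
- env.camera_params(name): a dict with "K" (3x3 intrinsics, pixels), "R" (3x3) and "t" (3): a world point X has camera coordinates R X + t. Camera axes: x right, y down, z forward; pixel columns grow to the right and rows downward; lengths in m; the calibration is good to about 2 mm. A picture is of the moment at which its call begins. camera_params takes no time and is no camera call.
- env.job_done(): hands the job in; it is judged then, once.
Trained networks look in the newest picture that a camera, given by its name, has taken for a name from the list of things; names that differ only in an ending like _2 or _b are one class to them, and where a whole thing is asked for, a point or a joint stands for the part that bears it (a point fixed in the world has none). Each returns a list of dicts, best first, with "p" (0 to 1); they miss things now and then, are a little off and sometimes report something else, mostly with a low value. They report only what shows in the picture. A call takes as long as a camera call.
- env.look_for(camera, target): "box" ([left, top, right, bottom] in pixels, round what is visible of it).
The state is a dict: "t": time; "joint_positions": joint angles; "joint_vel": joint speeds; "joint_efforts": joint torques, N m; "position": TCP position; "tool_rot": TCP orientation; "wrist_force": force on the tool from outside, world axes, zero at the start; "moment": the same for the moment, N m; "finger_gap": finger opening in m; "grip_force": force on a finger pad.
Only numpy, scipy, OpenCV 4.12 (cv2) and the standard library are available. Lean on these libraries where they do the work, as an engineer would, in place of code of your own. Each camera call takes 0.05 s, during which the arm holds its last target. There are 200 camera calls.

### The job

On the lens blocking press, with its clear guard door still shut, pull the red lever all the way down to its stop, hold it there for about a second, then ease it all the way back up to rest under control, taking two seconds or more and not letting the spring fling it back. After that swing the guard door open by at least 60 degrees so that the lens can be taken out, let go, and leave the other things on the counter where they stand.

Things in the scene. Friction and masses are not known exactly. Their poses are not given: they have to be found in the camera images.
- blocker: fixed white lens blocking press, 200 x 200 x 170 mm high; origin: centre of underside; front (guard door) is -x, +y its left, z up. Lever on its right side (-y). A clear magnifier pane in a white frame overhangs the lever: underside 365 mm above the counter, front edge at x -50 mm, y -250 to -115 mm here, so the resting lever must be reached from front and above, tool leaning 30 to 45 degrees
- lever_grip (a point): point to grip, on the axis of the lever's red round bar, 40 mm from its free end. The bar is 20 mm thick, 100 mm long, along the press's y, free end to -y; its other end joins a 14 mm rod down to the pivot. Moves with the lever; at rest 63 mm in front of (-x) and 136 mm above lever_pivot
- lever_pivot (a point): point on the lever's turning axis (parallel to the press's y axis) level in y with lever_grip, fixed to the press, 130 mm above the counter; lever_grip turns about it at a radius of 150 mm
- press_lever (a joint): lever angle, rad: 0 = at rest (leaning 25 degrees from vertical towards the front), grows as the grip bar is pulled forward (-x) and down, 0.96 = at its lower stop. A spring pulls it back to 0: about 5 N at the grip at rest, 10 N at the stop
- door_handle (a point): grip point on the axis of the guard door's blue upright handle bar, open from above: 12 mm thick, 78 mm tall, standing 38 mm in front of the door panel, its two ends joined to the panel. The point is 22 mm below the bar's top and 145 mm above the counter; it moves with the door
- door_hinge (a point): point on the guard door's upright hinge axis at the height of door_handle, fixed to the press; the clear panel (140 mm wide, 120 mm high, from 45 to 165 mm above the counter) runs from here to -y when shut; door_handle is 120 mm to -y and 38 mm to -x of it when shut
- guard (a joint): guard door angle, rad: 0 = shut, grows as the handle swings forward (-x) and to the left (+y), clockwise seen from above, up to 1.6. It has light friction and stays where it is left
- job_tray: bystander: orange open job tray holding two clear lenses, 150 x 100 x 28 mm, standing under the lever; origin: centre of underside
- block_jar: bystander: small jar with blue cap, 60 mm across, 75 mm high, left of the press; origin: centre of underside
- spray: bystander: white spray-cleaner bottle with blue cap, 52 mm across, 150 mm high; origin: centre of underside
- case: bystander: black spectacle case, 160 x 65 x 45 mm; origin: centre of underside
- screwdriver: bystander: screwdriver with yellow handle, 150 mm long, lying; origin: underside
- spectacles: bystander: pair of red spectacles standing with the arms unfolded, about 150 x 122 x 50 mm; origin: underside at the front frame
- pen_cup: bystander: blue ceramic cup, 76 mm across, 90 mm high; origin: centre of underside

How it is judged (in metres and radians):
On the way, in this order (a step that is already met when the one before it is completed fails the run):
1. the lever is pulled down to its stop (0.85 rad or more) with the guard door shut, and held for 0.5 s (value of joint press_lever above 0.85 rad and value of joint guard below 0.3 rad), for 0.5 s.
2. the lever is back at rest (below 0.1 rad) with the guard door still shut (value of joint press_lever below 0.1 rad and value of joint guard below 0.3 rad), for 0.2 s.
3. the guard door is swung open past 1.0 rad (value of joint guard above 1 rad), for 0.2 s.
At the end, for the whole second after the job is handed in: The lever is at rest (below 0.1 rad) and the guard door stands open by more than 1.0 rad and still (slower than 0.1 rad/s) (value of joint press_lever below 0.1 rad and value of joint guard above 1 rad and velocity of joint guard between -0.1 and 0.1 rad/s); the robot touches nothing.
It fails at once if the lever flies back: returns faster than 1.2 rad/s while still more than 0.2 rad from rest (velocity of joint press_lever below -1.2 rad/s and value of joint press_lever above 0.2 rad).
It fails at once if the lever is pulled (above 0.3 rad) with the guard door open (above 0.3 rad) (value of joint each of press_lever, guard above 0.3 rad).
It fails at once if a bystander is shifted by more than 40 mm or knocked over ((distance of job_tray from where it was at the start of the episode above 0.04 m or angle between job_tray's own z axis and vertical above 0.5 rad) or (distance of block_jar from where it was at the start of the episode above 0.04 m or angle between block_jar's own z axis and vertical above 0.5 rad) or (distance of spray from where it was at the start of the episode above 0.04 m or angle between spray's own z axis and vertical above 0.5 rad) or (distance of case from where it was at the start of the episode above 0.04 m or angle between case's own z axis and vertical above 0.5 rad) or distance of screwdriver from where it was at the start of the episode above 0.04 m or (distance of spectacles from where it was at the start of the episode above 0.04 m or angle between spectacles's own z axis and vertical above 0.5 rad) or (distance of pen_cup from where it was at the start of the episode above 0.04 m or angle between pen_cup's own z axis and vertical above 0.5 rad)).
It also fails if it takes over 64 s, if anything falls off the work surface, if the arm or the gripper's body presses on something with over 40 N, if the wrist force passes 120 N, or if a joint passes its speed limit or range.

## Working session

There is one attempt and no reset: what is moved stays moved. The work goes in short steps, Python scripts to look and compute and a tool call to move; the robot and the scene stay as the last step left them, time stands still between calls to the robot, and variables do not carry over. Pictures are saved under pics/ and viewed, at most 10 in all, crops included, and the job is handed in when it is done.

Besides the shell and the picture viewer there is one more tool, called after "Emit:" as a command line: name --argument value ..., lists and objects as JSON in quotes. apply_moves: Moves the arm, as the interface text tells. Its arguments: {"type":"object","properties":{"series":{"type":"string"},"gripper":{"type":"number"},"force":{"type":"number"}},"required":["series"]}

```bash
mkdir -p pics; ls
cat > h.py <<'E'
import numpy as np,cv2
from station import env
def P(cam,u,v,d):
    c=env.camera_params(cam);K=np.array(c["K"]);R=np.array(c["R"]);t=np.array(c["t"])
    return R.T@(np.linalg.inv(K)@np.array([u,v,1])*d-t)
def proj(cam,X):
    c=env.camera_params(cam);q=np.array(c["K"])@(np.array(c["R"])@np.array(X)+np.array(c["t"]));return q[:2]/q[2]
def cloud(cam,d):
    c=env.camera_params(cam);K=np.array(c["K"]);R=np.array(c["R"]);t=np.array(c["t"])
    v,u=np.mgrid[:d.shape[0],:d.shape[1]]
    p=np.stack([u,v,np.ones_like(u)],-1)@np.linalg.inv(K).T*d[...,None]
    return (p-t)@R
E
python3 - <<'E'
from h import *
for cam in ["scene","top"]:
    im,d=env.snapshot(cam); cv2.imwrite(f"pics/{cam}0.png",im[...,::-1]); np.save(f"{cam}0.npy",d); np.save(f"{cam}0i.npy",im)
    c=cloud(cam,d)
    for n in ["blocker","lever_grip","door_handle","job_tray","block_jar","spray","case","screwdriver","spectacles","pen_cup"]:
        for r in env.look_for(cam,n)[:1]:
            b=r["box"];u,v=(b[0]+b[2])/2,(b[1]+b[3])/2
            print(cam,n,round(r["p"],2),np.round(b),c[int(v),int(u)].round(3))
s=env.state();print(s["t"],s["position"],s["tool_rot"],env.grasp_offset)
E
```

```text
pics
scene blocker 0.81 [115. 122. 275. 320.] [ 0.725 -0.007  0.145]
scene lever_grip 0.57 [188. 166. 211. 227.] [ 0.636 -0.169 -0.003]
scene door_handle 0.74 [239. 210. 277. 268.] [0.629 0.153 0.169]
scene job_tray 0.75 [159. 203. 210. 240.] [ 0.725 -0.11   0.004]
scene block_jar 0.8 [245. 299. 269. 328.] [0.725 0.285 0.076]
scene spray 0.77 [167. 107. 189. 139.] [ 0.564 -0.403  0.101]
scene case 0.78 [372. 280. 436. 322.] [0.382 0.477 0.041]
scene screwdriver 0.67 [205. 102. 237. 123.] [ 0.375 -0.437  0.018]
scene spectacles 0.59 [261. 129. 285. 152.] [ 0.29  -0.224 -0.002]
scene pen_cup 0.59 [323. 317. 353. 353.] [0.574 0.436 0.005]
top blocker 0.93 [196.  46. 337. 179.] [ 0.812  0.002 -0.002]
top lever_grip 0.75 [266. 119. 318. 135.] [ 0.761 -0.081  0.012]
top door_handle 0.65 [198. 155. 248. 178.] [0.616 0.14  0.051]
top block_jar 0.85 [175. 124. 195. 143.] [0.715 0.261 0.075]
top spray 0.65 [385. 173. 416. 191.] [ 0.567 -0.404  0.105]
top case 0.81 [103. 217. 138. 270.] [0.371 0.455 0.046]
top screwdriver 0.5 [392. 228. 410. 267.] [ 0.363 -0.435  0.025]
top spectacles 0.72 [314. 246. 352. 272.] [ 0.321 -0.217 -0.001]
top pen_cup 0.83 [109. 159. 144. 186.] [0.6   0.462 0.004]
1.1 [0.23051747 0.58094077 0.23133849] [1.79996792e+02 2.10495893e-05 1.58352256e+02] -0.0187
```

View pics/scene0.png

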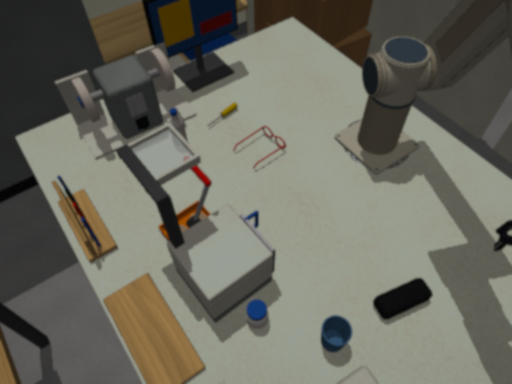

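View pics/top0.png

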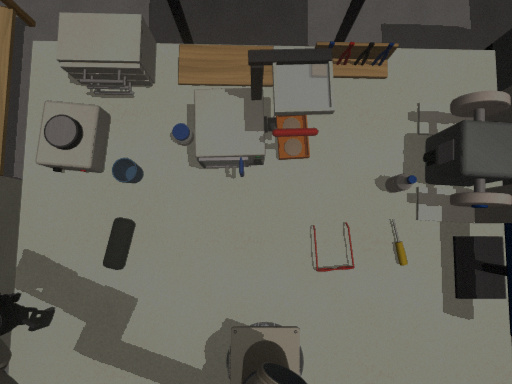

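The scene view shows the red lever bar at about (201,175), the blue handle at (251,218), and the press top at about (222,260). In the top view the bar is at (295,132), the handle at (241,167), the press at (230,125), the tray at (292,135), and the magnifier frame at (302,80).

```bash
python3 - <<'E'
from h import *
for cam,boxes in [("scene",dict(red=(185,160,215,190),blue=(240,205,265,232),tp=(170,205,275,285))),("top",dict(red=(265,122,322,142),blue=(234,155,250,180),tp=(190,85,270,170)))]:
    im=np.load(cam+"0i.npy").astype(int);c=cloud(cam,np.load(cam+"0.npy"))
    for n,(a,b,e,f) in boxes.items():
        I=im[b:f,a:e];C=c[b:f,a:e];r,g,bl=I[...,0],I[...,1],I[...,2]
        m={"red":(r>110)&(g<60),"blue":(bl>r+50)&(bl>90),"tp":(abs(C[...,2]-.17)<.012)}[n]
        p=C[m]
        if n=="red":p=p[p[:,2]>.2]
        if n=="blue":p=p[p[:,2]>.08]
        print(cam,n,len(p))
        if len(p)>3:
            print(np.percentile(p,[5,50,95],axis=0).round(3).tolist())
            if n=="tp":
                print(cv2.minAreaRect(p[:,:2].astype(np.float32)*1000))
            if n=="red":
                mu=p.mean(0);u,s,vt=np.linalg.svd(p-mu);print(mu.round(4),vt[0].round(3))
            if n=="blue" : print(p[np.argsort(p[:,2])][::max(1,len(p)//12)].round(3).tolist())
    # magnifier
    z=c[...,2];m=(z>.36)&(z<.42)&(c[...,0]>.4)&(c[...,0]<1.1)&(c[...,1]<.05)&(c[...,1]>-.35)
    print("mag",np.percentile(c[m],[2,50,98],axis=0).round(3).tolist(),m.sum())
for cam in["scene","top"]:
  for n in ["job_tray","lever_grip","door_handle"]:
    print(cam,n,[(round(r["p"],2),np.round(r["box"]).tolist()) for r in env.look_for(cam,n)])
E
python3 - <<'E'
import cv2
a=cv2.imread('pics/scene0.png')[130:300,120:300];b=cv2.imread('pics/top0.png')[30:200,180:360]
import numpy as np
cv2.imwrite('pics/crop.png',cv2.resize(np.hstack([a,b]),(792,374),interpolation=cv2.INTER_CUBIC))
E
```

```text
scene red 118
[[0.664, -0.069, 0.269], [0.671, -0.038, 0.274], [0.676, -0.008, 0.277]]
[ 0.6705 -0.0387  0.274 ] [ 0.035 -0.995 -0.092]
scene blue 20
[[0.584, 0.078, 0.163], [0.598, 0.081, 0.165], [0.612, 0.084, 0.168]]
[[0.599, 0.077, 0.161], [0.589, 0.078, 0.163], [0.598, 0.08, 0.164], [0.61, 0.084, 0.164], [0.592, 0.081, 0.165], [0.582, 0.081, 0.165], [0.6, 0.083, 0.165], [0.594, 0.08, 0.165], [0.612, 0.082, 0.165], [0.588, 0.081, 0.165], [0.584, 0.08, 0.165], [0.586, 0.082, 0.166], [0.607, 0.079, 0.166], [0.605, 0.081, 0.166], [0.597, 0.079, 0.166], [0.609, 0.082, 0.166], [0.607, 0.084, 0.166], [0.597, 0.084, 0.167], [0.612, 0.081, 0.168], [0.603, 0.084, 0.168]]
scene tp 5300
[[0.623, 0.03, 0.164], [0.717, 0.121, 0.168], [0.812, 0.205, 0.172]]
((700.1959228515625, 100.6949234008789), (249.43138122558594, 230.9010009765625), 2.3188488483428955)
mag [[0.685, -0.13, 0.371], [0.76, -0.056, 0.381], [0.826, 0.039, 0.397]] 3408
top red 145
[[0.665, -0.114, 0.274], [0.67, -0.063, 0.276], [0.674, -0.017, 0.278]]
[ 0.6698 -0.0645  0.2761] [-0.046  0.999 -0.005]
top blue 7
[[0.586, 0.078, 0.165], [0.602, 0.078, 0.169], [0.61, 0.078, 0.17]]
[[0.6, 0.078, 0.164], [0.611, 0.078, 0.166], [0.605, 0.078, 0.166], [0.608, 0.078, 0.169], [0.602, 0.078, 0.17], [0.585, 0.078, 0.17], [0.59, 0.078, 0.17]]
top tp 4839
[[0.623, 0.025, 0.166], [0.715, 0.117, 0.17], [0.81, 0.203, 0.173]]
((706.5582275390625, 108.51129150390625), (239.98162841796875, 209.2246856689453), 2.9103891849517822)
mag [[0.683, -0.132, 0.375], [0.764, -0.061, 0.383], [0.824, 0.039, 0.399]] 4377
scene job_tray [(0.75, [159.0, 203.0, 210.0, 240.0])]
scene lever_grip [(0.57, [188.0, 166.0, 211.0, 227.0])]
scene door_handle [(0.74, [239.0, 210.0, 277.0, 268.0])]
top job_tray []
top lever_grip [(0.75, [266.0, 119.0, 318.0, 135.0]), (0.58, [105.0, 216.0, 136.0, 269.0])]
top door_handle [(0.65, [198.0, 155.0, 248.0, 178.0])]
```

View pics/crop.png

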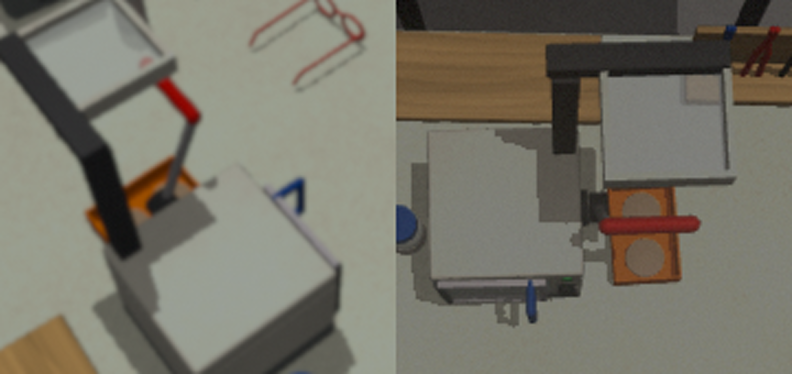

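The crop shows the bar running about along press y and slightly tilted (press yaw ≈ 2.6°). The magnifier frame lies behind the bar and above it. I put lever_grip at about (0.670, -0.075, 0.266), the pivot at (0.733, -0.072, 0.130), and the handle at (0.587, 0.080, 0.145). I'll move towards the pre-grasp now.

Emit:
apply_moves --series "0.5 -0.88 0.14 0 0 -0.0487;0.5 -0.88 0.14 0 0 -0.0487;0.5 -0.88 0.14 0 0 -0.0487;0.5 -0.88 0.14 0 0 -0.0487;0.5 -0.88 0.14 0 0 -0.0487" --gripper 0.6 --force 30

```text
t: 2.02
position: [0.306, 0.4481, 0.2525]
tool_rot: [180.0, 0.0, 136.3]
wrist_force: [0.6, -0.2, 0.4]
finger_gap: 0.0515
grip_force: 0.0
```

Emit:
apply_moves --series "0.5 -0.88 0.14 0 0 -0.0487;0.5 -0.88 0.14 0 0 -0.0487;0.5 -0.88 0.14 0 0 -0.0487;0.5 -0.88 0.14 0 0 -0.0487;0.5 -0.88 0.14 0 0 -0.0487"

```text
t: 2.65
position: [0.381, 0.316, 0.2736]
tool_rot: [180.0, -0.0, 114.4]
wrist_force: [-0.3, 0.8, 0.3]
finger_gap: 0.0513
grip_force: 0.0
```

Emit:
apply_moves --series "0.5 -0.88 0.14 0 0 -0.0487;0.5 -0.88 0.14 0 0 -0.0487;0.5 -0.88 0.14 0 0 -0.0487;0.5 -0.88 0.14 0 0 -0.0487;0.5 -0.88 0.14 0 0 -0.0487"

```text
t: 3.28
position: [0.4559, 0.184, 0.2946]
tool_rot: [180.0, -0.0, 92.5]
wrist_force: [0.4, 0.2, -0.2]
finger_gap: 0.0512
grip_force: 0.0
```

Run:
```python
from h import *
s=env.state();print(s)
```

```text
{'t': 3.275, 'joint_positions': array([2.05897704e+01, 8.54739660e+00, 1.06238566e+02, 8.72082976e-04,
       6.51968870e+01, 1.81273717e+01]), 'joint_vel': array([-28.06329878,   0.26849965,  -5.05065262,   0.0630588 ,
         4.78569769,   6.79126608]), 'joint_efforts': array([ 3.05932336e+00, -3.95808613e+01, -2.85413235e+01, -1.25462623e-02,
       -4.12940152e-02, -1.61794843e-01]), 'position': array([0.45593933, 0.18399989, 0.29460062]), 'tool_rot': array([ 1.79983947e+02, -6.08851457e-03,  9.24620338e+01]), 'wrist_force': array([ 0.36092642,  0.1549125 , -0.16810602]), 'moment': array([-0.00816075,  0.00147282, -0.03675888]), 'grip_force': 0.0, 'finger_gap': 0.051241321001560605}
```

Emit:
apply_moves --series "0.56 -0.87 0.125 0.0018 -0.039 0;0.56 -0.87 0.125 0.0018 -0.039 0;0.56 -0.87 0.125 0.0018 -0.039 0;0.56 -0.87 0.125 0.0018 -0.039 0;0.56 -0.87 0.125 0.0018 -0.039 0"

```text
t: 3.9
position: [0.54, 0.0535, 0.3135]
tool_rot: [162.3, 0.0, 92.6]
wrist_force: [1.1, 0.1, -0.4]
finger_gap: 0.0511
grip_force: 0.0
```

Emit:
apply_moves --series "0.56 -0.87 0.125 0.0018 -0.039 0;0.56 -0.87 0.125 0.0018 -0.039 0;0.56 -0.87 0.125 0.0018 -0.039 0;0.56 -0.87 0.125 0.0018 -0.039 0;0.56 -0.87 0.125 0.0018 -0.039 0"

```text
t: 4.53
position: [0.6239, -0.0771, 0.3323]
tool_rot: [144.7, 0.0, 92.6]
wrist_force: [-0.6, -0.1, -0.3]
finger_gap: 0.0511
grip_force: 0.0
```

Run:
```python
from h import *
from scipy.spatial.transform import Rotation as R
for cam,(a,b,e,f) in [("scene",(110,90,290,300)),("top",(180,30,360,240))]:
    im,d=env.snapshot(cam); cv2.imwrite(f"pics/{cam}1.png",cv2.resize(im[b:f,a:e,::-1],None,fx=2.2,fy=2.2,interpolation=cv2.INTER_CUBIC))
A=cv2.imread("pics/scene1.png");B=cv2.imread("pics/top1.png");cv2.imwrite("pics/c1.png",np.hstack([A,B]))
s=env.state();print(s["t"],s["joint_positions"].round(1),s["position"],s["tool_rot"],s["wrist_force"])
print(R.from_euler("xyz",s["tool_rot"],degrees=True).as_matrix().round(3))
```

```text
4.625 [-12.3   6.6 111.1  17.5  29.1 -27.5] [ 0.62384601 -0.07816768  0.33173583] [ 1.44809260e+02 -9.25018736e-03  9.24591829e+01] [-0.42486224  0.6761524  -0.16401254]
[[-0.043  0.816  0.576]
 [ 0.999  0.035  0.025]
 [ 0.     0.576 -0.817]]
```

View pics/c1.png

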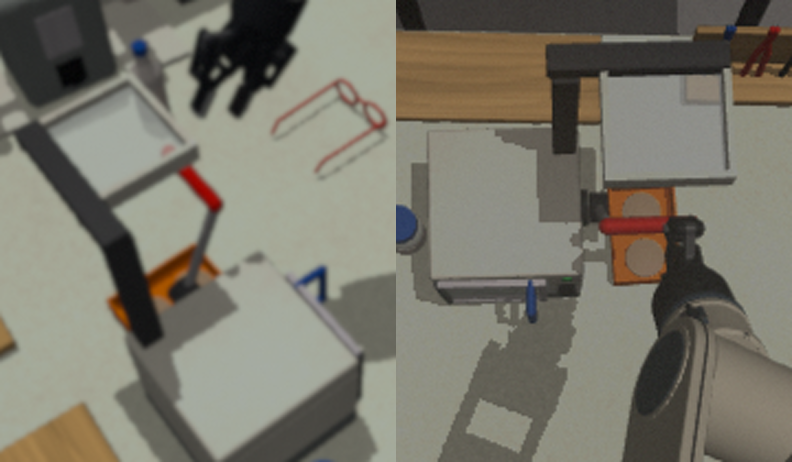

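The pre-grasp clears the magnifier. In the top view the fingers, at about (311,133), look nearer the bar's free end than I planned, so I'm checking projections.

Run:
```python
from h import *
for X in [(.624,-.078,.332),(.67,-.075,.266),(.668,-.115,.266),(.655,-.077,.36)]: print(X,proj("top",X).round(1),proj("scene",X).round(1))
im=np.load("top0i.npy").astype(int)
m=(im[120:145,260:325,0]>110)&(im[120:145,260:325,1]<60)
v,u=np.nonzero(m);print(u.min()+260,u.max()+260,v.mean()+120)
d=np.load("top0.npy");c=cloud("top",d)
for uu in range(262,326,3): print(uu,c[132,uu].round(3))
```

```text
(0.624, -0.078, 0.332) [304.2 143.7] [205.5 142.2]
(0.67, -0.075, 0.266) [299.3 132.2] [193.9 167.5]
(0.668, -0.115, 0.266) [314.7 133.2] [186.9 157.8]
(0.655, -0.077, 0.36) [305.5 127.7] [193.7 140.3]
275 317 131.13103448275862
262 [0.695 0.019 0.172]
265 [0.707 0.009 0.128]
268 [ 0.742 -0.005  0.002]
271 [ 0.742 -0.015  0.003]
274 [ 0.668 -0.009  0.273]
277 [ 0.667 -0.017  0.277]
280 [ 0.666 -0.024  0.279]
283 [ 0.667 -0.032  0.277]
286 [ 0.667 -0.04   0.277]
289 [ 0.667 -0.047  0.276]
292 [ 0.668 -0.055  0.276]
295 [ 0.668 -0.063  0.275]
298 [ 0.668 -0.071  0.275]
301 [ 0.668 -0.078  0.277]
304 [ 0.668 -0.086  0.276]
307 [ 0.668 -0.093  0.277]
310 [ 0.668 -0.101  0.275]
313 [ 0.668 -0.109  0.276]
316 [ 0.668 -0.117  0.277]
319 [ 0.744 -0.177  0.002]
322 [ 0.744 -0.187  0.003]
325 [ 0.745 -0.198  0.   ]
```

Run:
```python
from h import *
from scipy.spatial.transform import Rotation as R
s=env.state();T=R.from_euler("xyz",s["tool_rot"],degrees=True).as_matrix()
for cam in ["scene","top"]:
    im,d=env.snapshot(cam);c=cloud(cam,d);q=(c-s["position"])@T
    m=(abs(q[...,0])<.06)&(abs(q[...,1])<.07)&(q[...,2]>-.18)&(q[...,2]<.03)&(im.max(-1)<110)&(c[...,2]>.29)
    p=q[m];print(cam,m.sum())
    for lo in np.arange(-.18,.03,.02):
        k=p[(p[:,2]>=lo)&(p[:,2]<lo+.02)]
        if len(k)>2: print(round(lo,2),len(k),"x",np.percentile(k[:,0],[3,50,97]).round(3),"y",np.percentile(k[:,1],[3,50,97]).round(3))
```

```text
scene 1966
-0.18 293 x [-0.018  0.024  0.039] y [-0.014  0.024  0.035]
-0.16 262 x [-0.015  0.025  0.04 ] y [-0.01   0.026  0.036]
-0.14 180 x [-0.012  0.02   0.039] y [-0.012  0.028  0.036]
-0.12 300 x [-0.005  0.012  0.021] y [-0.059  0.02   0.065]
-0.1 304 x [-0.006  0.013  0.021] y [-0.06   0.019  0.065]
-0.08 246 x [-0.01   0.012  0.02 ] y [-0.059  0.023  0.06 ]
-0.06 176 x [-0.009  0.01   0.016] y [-0.051  0.022  0.056]
-0.04 126 x [-0.007  0.007  0.014] y [-0.033  0.024  0.039]
-0.02 79 x [-0.008  0.005  0.014] y [-0.031 -0.027  0.038]
top 810
-0.18 209 x [-0.023  0.014  0.038] y [0.004 0.031 0.037]
-0.16 156 x [-0.024  0.014  0.038] y [0.005 0.033 0.037]
-0.14 86 x [-0.016  0.009  0.039] y [0.002 0.035 0.038]
-0.12 170 x [-0.008  0.003  0.014] y [0.02  0.051 0.067]
-0.1 66 x [-0.015  0.013  0.019] y [0.021 0.05  0.067]
-0.08 66 x [-0.014  0.01   0.018] y [0.021 0.031 0.063]
-0.06 36 x [-0.003  0.011  0.014] y [0.029 0.038 0.057]
-0.04 6 x [0.009 0.012 0.013] y [0.028 0.032 0.033]
-0.02 15 x [0.008 0.011 0.013] y [-0.031  0.026  0.033]
```

The depth data show the gripper centred on the TCP. Its knuckles bulge to ±65 mm, so I'll lean to 40° and narrow the opening to clear the magnifier.

Emit:
apply_moves --series "-0.1 0 -0.06 0.0012 -0.029 0;-0.1 0 -0.06 0.0012 -0.029 0;0.213 0.01 -0.255 0 0 0;0.213 0.01 -0.255 0 0 0;0.213 0.01 -0.255 0 0 0" --gripper 0.48

```text
t: 5.35
position: [0.6377, -0.0748, 0.3049]
tool_rot: [139.7, 0.0, 92.7]
wrist_force: [0.1, 0.2, -0.5]
finger_gap: 0.041
grip_force: 0.0
```

Emit:
apply_moves --series "0.213 0.01 -0.255 0 0 0;0.213 0.01 -0.255 0 0 0;0.213 0.01 -0.255 0 0 0;0.213 0.01 -0.255 0 0 0;0 0 0 0 0 0"

```text
t: 5.98
position: [0.6623, -0.0739, 0.2737]
tool_rot: [139.7, -0.0, 92.6]
wrist_force: [-0.5, 0.2, 0.9]
finger_gap: 0.0413
grip_force: 0.0
```

Run:
```python
from h import *
s=env.state();print(s["t"],s["joint_positions"].round(1),s["position"].round(4),s["tool_rot"].round(2),s["wrist_force"].round(2))
```

```text
5.975 [-11.5  14.  113.3  34.8  16.  -44.6] [ 0.6623 -0.0739  0.2737] [ 1.3971e+02 -2.0000e-02  9.2620e+01] [-0.55  0.23  0.85]
```

Emit:
apply_moves --series "0.213 0 -0.25 0 0 0;0.213 0 -0.25 0 0 0;0.213 0 -0.25 0 0 0;0 0 0 0 0 0;0 0 0 0 0 0"

```text
t: 6.6
position: [0.6814, -0.074, 0.252]
tool_rot: [139.7, 0.0, 92.6]
wrist_force: [0.5, -0.3, -0.7]
finger_gap: 0.0407
grip_force: 0.0
```

Run:
```python
from h import *
im,d=env.snapshot("scene");b=im[110:240,140:290,::-1]
im,d=env.snapshot("top");c=im[90:220,210:360,::-1]
cv2.imwrite("pics/c2.png",cv2.resize(np.hstack([b,c]),(798,346),interpolation=cv2.INTER_CUBIC))
s=env.state();print(s["t"],s["joint_positions"].round(1),s["position"].round(4),s["tool_rot"].round(2),s["wrist_force"].round(2))
```

```text
6.7 [-11.   17.4 112.1  39.1  14.  -48.8] [ 0.6814 -0.074   0.2524] [1.3962e+02 1.0000e-02 9.2610e+01] [ 0.33  0.79 -0.2 ]
```

View pics/c2.png

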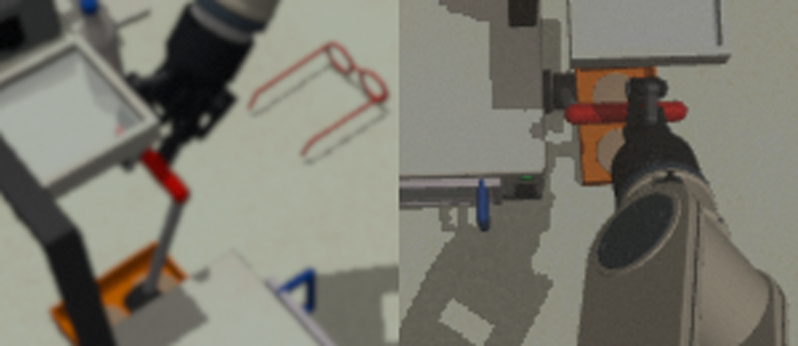

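The gripper straddles the red bar (top crop, about (648,110)) with the magnifier clear behind it. Next I close.

Emit:
apply_moves --series "0 0 0 0 0 0;0 0 0 0 0 0;0 0 0 0 0 0;0 0 0 0 0 0;0 0 0 0 0 0" --gripper 0 --force 35

```text
t: 7.32
position: [0.6819, -0.0741, 0.253]
tool_rot: [139.6, 0.0, 92.6]
wrist_force: [0.5, 2.2, 5.4]
finger_gap: 0.0184
grip_force: 34.9
```

```bash
cat > path.py <<'E'
from h import *
from scipy.spatial.transform import Rotation as R
yaw=np.radians(2.6);xp=np.array([np.cos(yaw),np.sin(yaw),0])
s=env.state();T=R.from_euler("xyz",s["tool_rot"],degrees=True).as_matrix()
g=s["position"]+T[:,2]*env.grasp_offset
print(s["t"],s["joint_positions"].round(1),"grasp",g.round(4),s["wrist_force"].round(1),s["finger_gap"],s["grip_force"])
E
python3 - <<'E'
from path import *
g0=np.array([.670,-.0745,.266]);piv=g0+.063*xp;piv[2]=.130
print(piv)
th0=np.arctan2(63,136);lean0=40.4
def pose(th,lean):
    a=th0+th;G=piv+.150*(-np.sin(a)*xp+np.cos(a)*np.array([0,0,1]))
    l=np.radians(lean);return G+.0187*(np.sin(l)*xp-np.cos(l)*np.array([0,0,1])),G
N=25
prev=None
for i in range(N+1):
    f=i/N;th=.97*f;lean=lean0-25*f
    p,G=pose(th,lean)
    if prev is not None: print(i,round(th,3),((p-prev)/.03).round(3),"tilt",round(25/N/90,4),p.round(4))
    prev=p
E
```

```text
7.325 [-11.   17.4 112.   39.1  14.  -48.8] grasp [ 0.6698 -0.0746  0.2672] [0.5 2.2 5.4] 0.018379391304548142 34.9137818813324
[ 0.73293515 -0.07164213  0.13      ]
1 0.039 [-0.183 -0.008 -0.092] tilt 0.0111 [ 0.6766 -0.0742  0.2491]
2 0.078 [-0.179 -0.008 -0.098] tilt 0.0111 [ 0.6712 -0.0744  0.2462]
3 0.116 [-0.176 -0.008 -0.105] tilt 0.0111 [ 0.6659 -0.0747  0.243 ]
4 0.155 [-0.172 -0.008 -0.111] tilt 0.0111 [ 0.6608 -0.0749  0.2397]
5 0.194 [-0.168 -0.008 -0.117] tilt 0.0111 [ 0.6557 -0.0751  0.2362]
6 0.233 [-0.164 -0.007 -0.123] tilt 0.0111 [ 0.6508 -0.0754  0.2325]
7 0.272 [-0.159 -0.007 -0.129] tilt 0.0111 [ 0.6461 -0.0756  0.2286]
8 0.31 [-0.154 -0.007 -0.135] tilt 0.0111 [ 0.6414 -0.0758  0.2246]
9 0.349 [-0.149 -0.007 -0.14 ] tilt 0.0111 [ 0.637  -0.076   0.2204]
10 0.388 [-0.144 -0.007 -0.145] tilt 0.0111 [ 0.6326 -0.0762  0.216 ]
11 0.427 [-0.139 -0.006 -0.15 ] tilt 0.0111 [ 0.6285 -0.0764  0.2115]
12 0.466 [-0.133 -0.006 -0.155] tilt 0.0111 [ 0.6245 -0.0766  0.2069]
13 0.504 [-0.127 -0.006 -0.159] tilt 0.0111 [ 0.6207 -0.0767  0.2021]
14 0.543 [-0.121 -0.006 -0.164] tilt 0.0111 [ 0.617  -0.0769  0.1972]
15 0.582 [-0.115 -0.005 -0.168] tilt 0.0111 [ 0.6136 -0.0771  0.1921]
16 0.621 [-0.109 -0.005 -0.171] tilt 0.0111 [ 0.6103 -0.0772  0.187 ]
17 0.66 [-0.102 -0.005 -0.175] tilt 0.0111 [ 0.6073 -0.0773  0.1818]
18 0.698 [-0.096 -0.004 -0.178] tilt 0.0111 [ 0.6044 -0.0775  0.1764]
19 0.737 [-0.089 -0.004 -0.181] tilt 0.0111 [ 0.6017 -0.0776  0.171 ]
20 0.776 [-0.082 -0.004 -0.184] tilt 0.0111 [ 0.5993 -0.0777  0.1655]
21 0.815 [-0.075 -0.003 -0.186] tilt 0.0111 [ 0.597  -0.0778  0.1599]
22 0.854 [-0.068 -0.003 -0.189] tilt 0.0111 [ 0.595  -0.0779  0.1542]
23 0.892 [-0.061 -0.003 -0.191] tilt 0.0111 [ 0.5931 -0.078   0.1485]
24 0.931 [-0.054 -0.002 -0.192] tilt 0.0111 [ 0.5915 -0.0781  0.1427]
25 0.97 [-0.046 -0.002 -0.194] tilt 0.0111 [ 0.5901 -0.0781  0.1369]
```

Emit:
apply_moves --series "-0.183 -0.008 -0.092 -0.0005 0.0111 0;-0.179 -0.008 -0.098 -0.0005 0.0111 0;-0.176 -0.008 -0.105 -0.0005 0.0111 0;-0.172 -0.008 -0.111 -0.0005 0.0111 0;-0.168 -0.008 -0.117 -0.0005 0.0111 0"

```text
t: 7.95
position: [0.6575, -0.0755, 0.2396]
tool_rot: [144.3, 0.1, 92.6]
wrist_force: [-1.9, 4.3, 17.6]
finger_gap: 0.0187
grip_force: 37.4
```

```bash
python3 path.py
```

```text
7.95 [-11.2  16.8 112.5  27.2  17.5 -37.3] grasp [ 0.6466 -0.076   0.2548] [-1.9  4.3 17.6] 0.018655144912243436 37.38578259944916
```

Emit:
apply_moves --series "-0.164 -0.007 -0.093 -0.0005 0.0111 0;-0.159 -0.007 -0.109 -0.0005 0.0111 0;-0.154 -0.007 -0.135 -0.0005 0.0111 0;-0.149 -0.007 -0.14 -0.0005 0.0111 0;-0.144 -0.007 -0.145 -0.0005 0.0111 0"

```text
t: 8.57
position: [0.6346, -0.0767, 0.2204]
tool_rot: [149.3, 0.1, 92.6]
wrist_force: [2.3, 3.7, 11.5]
finger_gap: 0.019
grip_force: 36.4
```

```bash
python3 path.py
```

```text
8.575 [-11.2  17.2 112.8  19.5  21.1 -30.3] grasp [ 0.625  -0.0771  0.2365] [ 2.3  3.7 11.5] 0.01895813556472707 36.38960659503937
```

Emit:
apply_moves --series "-0.139 -0.006 -0.15 -0.0005 0.0111 0;-0.133 -0.006 -0.155 -0.0005 0.0111 0;-0.127 -0.006 -0.159 -0.0005 0.0111 0;-0.121 -0.006 -0.164 -0.0005 0.0111 0;-0.115 -0.005 -0.168 -0.0005 0.0111 0"

```text
t: 9.2
position: [0.6161, -0.0777, 0.1966]
tool_rot: [154.2, 0.1, 92.6]
wrist_force: [6.6, 2.9, 7.4]
finger_gap: 0.0189
grip_force: 37.1
```

Emit:
apply_moves --series "-0.109 -0.005 -0.171 -0.0005 0.0111 0;-0.102 -0.005 -0.175 -0.0005 0.0111 0;-0.096 -0.004 -0.178 -0.0005 0.0111 0;-0.089 -0.004 -0.181 -0.0005 0.0111 0;-0.082 -0.004 -0.184 -0.0005 0.0111 0"

```text
t: 9.82
position: [0.6024, -0.0784, 0.1701]
tool_rot: [159.1, 0.1, 92.6]
wrist_force: [6.3, 1.8, 9.5]
finger_gap: 0.0188
grip_force: 38.8
```

```bash
python3 path.py
```

```text
9.825 [-10.8  20.8 112.2  10.3  27.  -21.7] grasp [ 0.5958 -0.0787  0.1875] [6.3 1.8 9.5] 0.01883322132636799 38.80949378013611
```

Emit:
apply_moves --series "-0.075 -0.003 -0.186 -0.0005 0.0111 0;-0.068 -0.003 -0.189 -0.0005 0.0111 0;-0.061 -0.003 -0.191 -0.0005 0.0111 0;-0.054 -0.002 -0.192 -0.0005 0.0111 0;-0.046 -0.002 -0.194 -0.0005 0.0111 0"

```text
t: 10.45
position: [0.5935, -0.0788, 0.1414]
tool_rot: [164.1, 0.1, 92.6]
wrist_force: [4.0, 2.6, 12.1]
finger_gap: 0.0189
grip_force: 41.4
```

```bash
python3 path.py
```

```text
10.45 [-10.4  23.9 110.9   6.9  29.9 -18.5] grasp [ 0.5884 -0.079   0.1593] [ 4.   2.6 12.1] 0.018914103017504146 41.376285552978516
```

Emit:
apply_moves --series "-0.03 0 -0.15 0 0 0;0 0 -0.05 0 0 0;0 0 0 0 0 0;0 0 0 0 0 0;0 0 0 0 0 0"

```text
t: 11.08
position: [0.5925, -0.0788, 0.1352]
tool_rot: [164.1, 0.1, 92.6]
wrist_force: [7.5, 0.5, 9.6]
finger_gap: 0.0185
grip_force: 41.6
```

Emit:
apply_moves --series "0 0 0 0 0 0;0 0 0 0 0 0;0 0 0 0 0 0;0 0 0 0 0 0;0 0 0 0 0 0"

```text
t: 11.7
position: [0.5925, -0.0788, 0.1352]
tool_rot: [164.1, 0.1, 92.6]
wrist_force: [7.1, 0.9, 8.8]
finger_gap: 0.0188
grip_force: 41.6
```

Run:
```python
from path import *
im,d=env.snapshot("scene");b=im[110:240,140:290,::-1]
im,d=env.snapshot("top");c=im[90:220,210:360,::-1]
cv2.imwrite("pics/c3.png",cv2.resize(np.hstack([b,c]),(798,346),interpolation=cv2.INTER_CUBIC))
```

```text
11.7 [-10.4  24.4 111.2   7.1  29.1 -18.8] grasp [ 0.5873 -0.079   0.1532] [7.1 0.9 8.8] 0.018796479198364222 41.56874477863312
```

View pics/c3.png

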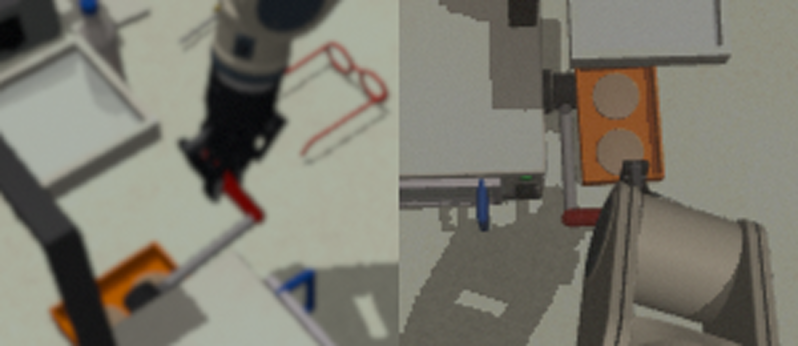

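The lever is down: the rod lies nearly horizontal and the door is still shut (handle at crop (482,203)). I'll press 2 mm further to confirm the stop, then hold.

Emit:
apply_moves --series "0 0 -0.08 0 0 0;0 0 0 0 0 0;0 0 0 0 0 0;0 0 0 0 0 0;0 0 0 0 0 0"

```text
t: 12.42
position: [0.5924, -0.0788, 0.1344]
tool_rot: [164.1, 0.1, 92.6]
wrist_force: [-2.5, 1.9, 27.0]
finger_gap: 0.0186
grip_force: 43.3
```

Run:
```python
from path import *
# fresh reverse path from actual
g0=np.array([.670,-.0745,.2675]);piv=g0+.063*xp;piv[2]=.1305
Z=np.array([0,0,1]);th0=np.arctan2(63,136)
def pose(th,lean):
    a=th0+th;G=piv+.1515*(-np.sin(a)*xp+np.cos(a)*Z)
    l=np.radians(lean);return G+.0187*(np.sin(l)*xp-np.cos(l)*Z)
N=25;prev=None
for i in range(N+1):
    f=i/N;p=pose(.97*(1-f),15.9+24.5*f)
    if prev is not None: print(i,((p-prev)/.03).round(3).tolist(),p.round(4))
    else: print(p)
    prev=p
print(24.5/25/90)
```

```text
12.425 [-10.5  24.5 111.2   7.1  29.  -18.8] grasp [ 0.5873 -0.079   0.1524] [-2.5  1.9 27. ] 0.018598710606713528 43.34386110305786
[ 0.58881415 -0.07818663  0.1376971 ]
1 [0.046, 0.002, 0.196] [ 0.5902 -0.0781  0.1436]
2 [0.054, 0.002, 0.194] [ 0.5918 -0.078   0.1494]
3 [0.061, 0.003, 0.192] [ 0.5937 -0.078   0.1552]
4 [0.068, 0.003, 0.191] [ 0.5957 -0.0779  0.1609]
5 [0.076, 0.003, 0.188] [ 0.598  -0.0778  0.1665]
6 [0.083, 0.004, 0.186] [ 0.6005 -0.0777  0.1721]
7 [0.09, 0.004, 0.183] [ 0.6031 -0.0775  0.1776]
8 [0.096, 0.004, 0.18] [ 0.606  -0.0774  0.183 ]
9 [0.103, 0.005, 0.177] [ 0.6091 -0.0773  0.1883]
10 [0.11, 0.005, 0.173] [ 0.6124 -0.0771  0.1935]
11 [0.116, 0.005, 0.169] [ 0.6159 -0.077   0.1986]
12 [0.122, 0.006, 0.165] [ 0.6195 -0.0768  0.2035]
13 [0.128, 0.006, 0.161] [ 0.6234 -0.0766  0.2083]
14 [0.134, 0.006, 0.156] [ 0.6274 -0.0764  0.213 ]
15 [0.14, 0.006, 0.151] [ 0.6316 -0.0762  0.2176]
16 [0.145, 0.007, 0.146] [ 0.636 -0.076  0.222]
17 [0.15, 0.007, 0.141] [ 0.6405 -0.0758  0.2262]
18 [0.155, 0.007, 0.136] [ 0.6451 -0.0756  0.2303]
19 [0.16, 0.007, 0.13] [ 0.6499 -0.0754  0.2342]
20 [0.165, 0.007, 0.124] [ 0.6549 -0.0752  0.2379]
21 [0.169, 0.008, 0.118] [ 0.66   -0.075   0.2414]
22 [0.173, 0.008, 0.112] [ 0.6652 -0.0747  0.2448]
23 [0.177, 0.008, 0.106] [ 0.6705 -0.0745  0.248 ]
24 [0.181, 0.008, 0.099] [ 0.6759 -0.0742  0.2509]
25 [0.184, 0.008, 0.093] [ 0.6814 -0.074   0.2537]
0.010888888888888889
```

The force rise to 27 N confirms the stop. Now I ease it back up at about 0.3 rad/s.

Emit:
apply_moves --series "0 0 0.13 0 0 0;0 0 0.1 0 0 0;0.046 0.002 0.196 0.0005 -0.0109 0;0.054 0.002 0.194 0.0005 -0.0109 0;0.061 0.003 0.192 0.0005 -0.0109 0"

```text
t: 13.05
position: [0.6005, -0.0785, 0.1582]
tool_rot: [160.8, 0.1, 92.6]
wrist_force: [27.0, 6.1, -6.6]
finger_gap: 0.0188
grip_force: 41.5
```

Emit:
apply_moves --series "0.068 0.003 0.191 0.0005 -0.0109 0;0.076 0.003 0.188 0.0005 -0.0109 0;0.083 0.004 0.186 0.0005 -0.0109 0;0.09 0.004 0.183 0.0005 -0.0109 0;0.096 0.004 0.18 0.0005 -0.0109 0"

```text
t: 13.68
position: [0.6139, -0.078, 0.1861]
tool_rot: [155.9, 0.2, 92.5]
wrist_force: [39.8, 6.4, -19.2]
finger_gap: 0.0189
grip_force: 38.6
```

```bash
python3 path.py
```

```text
13.675 [-10.9  19.6 112.4  12.7  25.  -23.9] grasp [ 0.6063 -0.0783  0.2032] [ 39.8   6.4 -19.2] 0.01885789259704893 38.63565981388092
```

Emit:
apply_moves --series "0.153 0.005 0.152 0.0005 -0.0109 0;0.16 0.005 0.148 0.0005 -0.0109 0;0.166 0.005 0.144 0.0005 -0.0109 0;0.172 0.006 0.14 0.0005 -0.0109 0;0.178 0.006 0.136 0.0005 -0.0109 0"

```text
t: 14.3
position: [0.6286, -0.0771, 0.2041]
tool_rot: [152.0, -0.0, 92.6]
wrist_force: [-25.8, -6.5, 26.8]
finger_gap: 0.019
grip_force: 45.0
```

```bash
python3 path.py
```

```text
14.3 [-11.1  18.5 112.4  16.9  22.6 -27.8] grasp [ 0.6198 -0.0775  0.2206] [-25.8  -6.5  26.8] 0.01901382220103925 44.954913854599
```

Emit:
apply_moves --series "0.113 0.006 0.18 0.0005 -0.0109 0;0.119 0.006 0.176 0.0005 -0.0109 0;0.13 0.006 0.166 0.0005 -0.0109 0;0.137 0.007 0.156 0.0005 -0.0109 0;0.145 0.007 0.15 0.0005 -0.0109 0"

```text
t: 14.92
position: [0.6506, -0.0761, 0.2286]
tool_rot: [146.9, 0.0, 92.6]
wrist_force: [12.8, -2.1, -11.5]
finger_gap: 0.0186
grip_force: 38.3
```

```bash
python3 path.py
```

```text
14.925 [-11.1  17.5 112.1  22.8  19.5 -33.1] grasp [ 0.6404 -0.0765  0.2443] [ 12.8  -2.1 -11.5] 0.018611045430753873 38.277872800827026
```

Emit:
apply_moves --series "0.15 0.007 0.11 0.0005 -0.0109 0;0.15 0.007 0.105 0.0005 -0.0109 0;0.15 0.007 0.1 0.0005 -0.0109 0;0.15 0.007 0.095 0.0005 -0.0109 0;0.15 0.007 0.09 0.0005 -0.0109 0"

```text
t: 15.55
position: [0.6724, -0.0747, 0.2438]
tool_rot: [142.0, -0.0, 92.6]
wrist_force: [-0.5, -4.1, 1.4]
finger_gap: 0.019
grip_force: 39.8
```

```bash
python3 path.py
```

```text
15.55 [-11.1  17.5 112.   32.6  15.7 -42.4] grasp [ 0.6609 -0.0752  0.2585] [-0.5 -4.1  1.4] 0.01897627122850064 39.80748653411865
```

Emit:
apply_moves --series "0.12 0.005 0.06 0.0003 -0.006 0;0.11 0.005 0.055 0.0003 -0.006 0;0.1 0.005 0.05 0 0 0;0.04 0 0.02 0 0 0;0 0 0 0 0 0"

```text
t: 16.18
position: [0.6837, -0.074, 0.2495]
tool_rot: [141.0, -0.0, 92.6]
wrist_force: [2.3, -3.0, -1.2]
finger_gap: 0.0187
grip_force: 39.7
```

```bash
python3 path.py
```

```text
16.175 [-10.9  17.9 111.1  33.9  15.3 -43.5] grasp [ 0.6719 -0.0745  0.264 ] [ 2.3 -3.  -1.2] 0.01870418172454707 39.658196568489075
```

Emit:
apply_moves --series "0 0 0 0 0 0;0 0 0 0 0 0;0 0 0 0 0 0;0 0 0 0 0 0;0 0 0 0 0 0" --gripper 0.48

```text
t: 16.8
position: [0.6835, -0.0741, 0.2495]
tool_rot: [141.0, -0.0, 92.6]
wrist_force: [-0.8, 0.8, -0.2]
finger_gap: 0.0411
grip_force: 0.0
```

Emit:
apply_moves --series "-0.1 0 0.12 0 0 0;-0.21 -0.01 0.26 0 0 0;-0.21 -0.01 0.26 0 0 0;-0.21 -0.01 0.26 0 0 0;-0.21 -0.01 0.26 0 0 0"

```text
t: 17.42
position: [0.6549, -0.0754, 0.2852]
tool_rot: [140.9, -0.0, 92.6]
wrist_force: [-0.0, 0.0, 0.1]
finger_gap: 0.0409
grip_force: 0.0
```

Emit:
apply_moves --series "-0.42 -0.02 0.52 0 0 0;-0.42 -0.02 0.52 0 0 0;-0.42 -0.02 0.4 0 0 0;-0.42 -0.02 0.2 0 0 0;0 0 0 0 0 0"

```text
t: 18.05
position: [0.6042, -0.0778, 0.3339]
tool_rot: [140.9, -0.0, 92.6]
wrist_force: [0.2, -0.2, 0.7]
finger_gap: 0.0411
grip_force: 0.0
```

Run:
```python
from path import *
print(s["position"],s["tool_rot"])
im,d=env.snapshot("scene");b=im[110:240,140:290,::-1]
c=cloud("scene",d);I=im.astype(int);m=(I[...,0]>110)&(I[...,1]<60)&(c[...,2]>.2)&(c[...,0]>.5)&(c[...,1]>-.12)&(c[...,1]<.02)
print("red",m.sum(),np.median(c[m],axis=0))
m=(I[...,2]>I[...,0]+50)&(I[...,2]>90)&(c[...,2]>.12)&(abs(c[...,0]-.6)<.06)&(abs(c[...,1]-.08)<.05);print("blue",m.sum(),np.percentile(c[m],[3,50,97],axis=0).round(3))
im,d=env.snapshot("top");c=im[90:220,210:360,::-1]
cv2.imwrite("pics/c4.png",cv2.resize(np.hstack([b,c]),(798,346),interpolation=cv2.INTER_CUBIC))
```

```text
18.05 [-13.4   4.1 115.5  24.7  24.5 -35.3] grasp [ 0.5924 -0.0783  0.3484] [ 0.2 -0.2  0.7] 0.041142342986893454 0.0
[ 0.60420936 -0.07780555  0.33391416] [ 1.40940758e+02 -1.54381629e-02  9.26008782e+01]
red 124 [ 0.6709449  -0.03630294  0.27343458]
blue 26 [[0.582 0.078 0.162]
 [0.598 0.082 0.166]
 [0.614 0.084 0.169]]
```

View pics/c4.png

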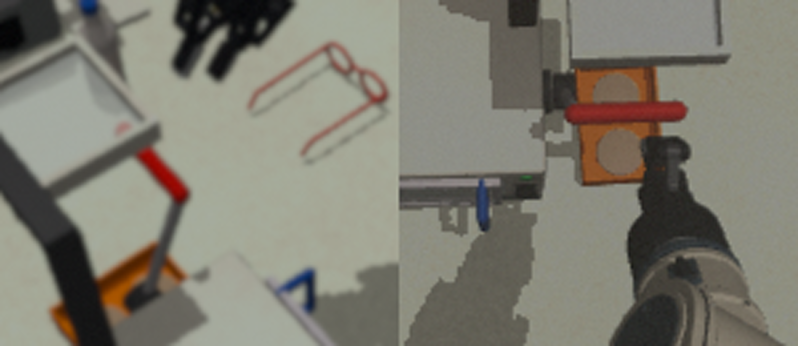

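The lever is back at rest and the door is shut (bar at crop (625,112), handle at (482,203)). Next I reorient the tool downwards, with the fingers closing along press y, above the handle.

Emit:
apply_moves --series "-0.4 0.5 0 -0.004 0.0867 0;-0.4 0.5 0 -0.004 0.0867 0;-0.3 0.5 0 -0.004 0.0867 0;-0.2 0.5 0 -0.004 0.0867 0;-0.2 0.5 0 -0.004 0.0867 0" --gripper 0.6

```text
t: 18.77
position: [0.5602, -0.0021, 0.3333]
tool_rot: [-179.7, 0.0, 92.6]
wrist_force: [0.4, 0.3, -0.4]
finger_gap: 0.0515
grip_force: 0.0
```

Emit:
apply_moves --series "0.1 0.28 -0.28 0 0 0.1;0.1 0.28 -0.28 0 0 0.1;0.1 0.28 -0.28 0 0 0.1;0.1 0.28 -0.28 0 0 0.1;0.1 0.28 -0.28 0 0 0.1"

```text
t: 19.4
position: [0.5753, 0.0398, 0.2902]
tool_rot: [-179.9, -0.1, 137.9]
wrist_force: [0.2, -0.5, -0.1]
finger_gap: 0.0511
grip_force: 0.0
```

Emit:
apply_moves --series "0.1 0.28 -0.28 0 0 0.1;0.1 0.28 -0.28 0 0 0.1;0.1 0.28 -0.28 0 0 0.1;0.1 0.28 -0.28 0 0 0.1;0.1 0.28 -0.28 0 0 0.1"

```text
t: 20.02
position: [0.5902, 0.0817, 0.2482]
tool_rot: [-180.0, -0.1, -177.1]
wrist_force: [-0.2, -0.0, -0.1]
finger_gap: 0.0512
grip_force: 0.0
```

```bash
python3 path.py; python3 -c "
from h import *
s=env.state();print(s['position'],s['tool_rot'])"
```

```text
20.025 [  6.8  20.8  96.3  -0.   63.  -86.2] grasp [0.5902 0.0818 0.2669] [-0.2 -0.  -0.1] 0.051244956276640385 0.0
[0.5901825  0.08174441 0.24815255] [-1.79977494e+02 -7.56758672e-02 -1.77077899e+02]
```

Emit:
apply_moves --series "-0.05 0 -0.5 0 0 0;-0.05 0 -0.5 0 0 0;0 0 -0.5 0 0 0;0 0 -0.5 0 0 0;0 0 -0.5 0 0 0"

```text
t: 20.65
position: [0.587, 0.0811, 0.1735]
tool_rot: [-180.0, -0.0, -177.4]
wrist_force: [-0.4, 0.8, -0.2]
finger_gap: 0.0514
grip_force: 0.0
```

Emit:
apply_moves --series "0 0 -0.5 0 0 0;0 0 -0.5 0 0 0;0 0 -0.5 0 0 0;0 0 0 0 0 0;0 0 0 0 0 0"

```text
t: 21.28
position: [0.5873, 0.0813, 0.1297]
tool_rot: [-180.0, 0.0, -177.4]
wrist_force: [-1.0, 0.5, 0.5]
finger_gap: 0.0508
grip_force: 0.0
```

Emit:
apply_moves --series "0 0 0 0 0 0;0 0 0 0 0 0;0 0 0 0 0 0;0 0 0 0 0 0;0 0 0 0 0 0" --gripper 0 --force 30

```text
t: 21.9
position: [0.5865, 0.0781, 0.1302]
tool_rot: [-179.7, -0.1, -177.4]
wrist_force: [-3.1, -17.7, 6.1]
finger_gap: 0.0115
grip_force: 30.4
```

Run:
```python
from path import *
Z=np.array([0,0,1]);yp=np.cross(Z,xp)
h0=s["position"].copy();hin=h0+.038*xp+.120*yp
print(hin)
from scipy.spatial.transform import Rotation as R
prev=h0
for i in range(1,31):
    th=1.25*i/30;p=hin+R.from_rotvec([0,0,-th]).apply(h0-hin)
    print(i,((p-prev)/.03).round(3)[:2],p.round(3)[:2]);prev=p
print(np.degrees(1.25)/30/90)
```

```text
21.9 [  6.6  29.  101.4  -0.3  49.6 -85.8] grasp [0.5866 0.0782 0.1489] [ -3.1 -17.7   6.1] 0.011457678669465312 30.396650433540344
[0.61905381 0.19974872 0.13021781]
1 [-0.168  0.049] [0.581 0.08 ]
2 [-0.166  0.056] [0.577 0.081]
3 [-0.163  0.062] [0.572 0.083]
4 [-0.161  0.069] [0.567 0.085]
5 [-0.157  0.076] [0.562 0.088]
6 [-0.154  0.082] [0.557 0.09 ]
7 [-0.151  0.089] [0.553 0.093]
8 [-0.147  0.095] [0.549 0.095]
9 [-0.143  0.101] [0.544 0.099]
10 [-0.138  0.107] [0.54  0.102]
11 [-0.134  0.112] [0.536 0.105]
12 [-0.129  0.118] [0.532 0.109]
13 [-0.124  0.123] [0.528 0.112]
14 [-0.119  0.128] [0.525 0.116]
15 [-0.113  0.133] [0.522 0.12 ]
16 [-0.108  0.138] [0.518 0.124]
17 [-0.102  0.142] [0.515 0.129]
18 [-0.096  0.146] [0.512 0.133]
19 [-0.09  0.15] [0.51  0.137]
20 [-0.083  0.154] [0.507 0.142]
21 [-0.077  0.157] [0.505 0.147]
22 [-0.07  0.16] [0.503 0.152]
23 [-0.064  0.163] [0.501 0.156]
24 [-0.057  0.165] [0.499 0.161]
25 [-0.05   0.168] [0.498 0.166]
26 [-0.043  0.17 ] [0.496 0.172]
27 [-0.036  0.171] [0.495 0.177]
28 [-0.028  0.172] [0.494 0.182]
29 [-0.021  0.174] [0.494 0.187]
30 [-0.014  0.174] [0.493 0.192]
0.026525823848649224
```

The handle is gripped (11.5 mm gap). I swing it in steps, checking force after the first call.

Emit:
apply_moves --series "-0.168 -0.05 0 0 0 -0.0265;-0.166 0.056 0 0 0 -0.0265;-0.163 0.062 0 0 0 -0.0265;-0.161 0.069 0 0 0 -0.0265;-0.157 0.076 0 0 0 -0.0265"

```text
t: 22.52
position: [0.5625, 0.0866, 0.1302]
tool_rot: [-179.9, 0.0, 170.6]
wrist_force: [-1.3, -7.0, 4.7]
finger_gap: 0.011
grip_force: 30.5
```

```bash
python3 path.py
```

```text
22.525 [ 7.600e+00  2.740e+01  1.044e+02 -1.000e-01  4.820e+01 -7.290e+01] grasp [0.5625 0.0866 0.1489] [-1.3 -7.   4.7] 0.010978995015242866 30.504099279642105
```

Emit:
apply_moves --series "-0.154 0.082 0 0 0 -0.0265;-0.151 0.089 0 0 0 -0.0265;-0.147 0.095 0 0 0 -0.0265;-0.143 0.101 0 0 0 -0.0265;-0.138 0.107 0 0 0 -0.0265"

```text
t: 23.15
position: [0.5399, 0.1004, 0.1302]
tool_rot: [-179.8, -0.0, 158.7]
wrist_force: [-3.6, -8.9, 6.4]
finger_gap: 0.0109
grip_force: 31.7
```

Emit:
apply_moves --series "-0.134 0.112 0 0 0 -0.0265;-0.129 0.118 0 0 0 -0.0265;-0.124 0.123 0 0 0 -0.0265;-0.119 0.128 0 0 0 -0.0265;-0.113 0.133 0 0 0 -0.0265"

```text
t: 23.78
position: [0.5206, 0.1188, 0.1302]
tool_rot: [-179.8, -0.0, 146.7]
wrist_force: [-6.9, -10.0, 9.3]
finger_gap: 0.0112
grip_force: 33.2
```

```bash
python3 path.py
```

```text
23.775 [ 11.6  25.  108.7  -0.2  46.4 -45. ] grasp [0.5207 0.1189 0.1489] [ -6.9 -10.    9.3] 0.01116917432024634 33.24291005730629
```

Emit:
apply_moves --series "-0.108 0.138 0 0 0 -0.0265;-0.102 0.142 0 0 0 -0.0265;-0.096 0.146 0 0 0 -0.0265;-0.09 0.15 0 0 0 -0.0265;-0.083 0.154 0 0 0 -0.0265"

```text
t: 24.4
position: [0.5058, 0.1408, 0.1302]
tool_rot: [-179.8, -0.0, 134.8]
wrist_force: [-8.1, -9.0, 11.4]
finger_gap: 0.0112
grip_force: 34.8
```

Emit:
apply_moves --series "-0.077 0.157 0 0 0 -0.0265;-0.07 0.16 0 0 0 -0.0265;-0.064 0.163 0 0 0 -0.0265;-0.057 0.165 0 0 0 -0.0265;-0.05 0.168 0 0 0 -0.0265"

```text
t: 25.02
position: [0.496, 0.1654, 0.1301]
tool_rot: [-179.7, -0.0, 122.8]
wrist_force: [-8.4, -7.8, 12.2]
finger_gap: 0.0116
grip_force: 36.1
```

Emit:
apply_moves --series "-0.043 0.17 0 0 0 -0.0265;-0.036 0.171 0 0 0 -0.0265;-0.028 0.172 0 0 0 -0.0265;-0.021 0.174 0 0 0 -0.0265;-0.014 0.174 0 0 0 -0.0265"

```text
t: 25.65
position: [0.4916, 0.1915, 0.1301]
tool_rot: [-179.7, 0.0, 110.9]
wrist_force: [-10.6, -5.6, 12.3]
finger_gap: 0.0115
grip_force: 37.3
```

Emit:
apply_moves --series "0 0 0 0 0 0;0 0 0 0 0 0;0 0 0 0 0 0;0 0 0 0 0 0;0 0 0 0 0 0"

```text
t: 26.28
position: [0.4917, 0.1916, 0.1302]
tool_rot: [-179.7, -0.0, 111.0]
wrist_force: [-11.7, -4.0, 13.1]
finger_gap: 0.0112
grip_force: 37.9
```

```bash
python3 path.py
```

```text
26.275 [ 20.   24.6 109.5   0.   46.2  -1. ] grasp [0.4918 0.1916 0.1489] [-11.7  -4.   13.1] 0.011226288698669389 37.883457988500595
```

The door is at about 1.25 rad. I release and rise straight up.

Emit:
apply_moves --series "0 0 0 0 0 0;0 0 0 0 0 0;0 0 0 0 0 0;0 0 0 0 0 0;0 0 0 0 0 0" --gripper 0.6

```text
t: 26.9
position: [0.4938, 0.1925, 0.1294]
tool_rot: [-180.0, -0.0, 111.1]
wrist_force: [-0.2, -0.0, -0.5]
finger_gap: 0.0511
grip_force: 0.0
```

Emit:
apply_moves --series "0 0 0.3 0 0 0;0 0 0.5 0 0 0;0 0 0.7 0 0 0;0 0 0.7 0 0 0;0 0 0.7 0 0 0"

```text
t: 27.52
position: [0.494, 0.1925, 0.2185]
tool_rot: [179.9, -0.0, 111.1]
wrist_force: [0.2, -0.6, 0.7]
finger_gap: 0.0511
grip_force: 0.0
```

Emit:
apply_moves --series "-0.3 0 0.7 0 0 0;-0.3 0 0.7 0 0 0;-0.3 0 0.5 0 0 0;0 0 0 0 0 0;0 0 0 0 0 0"

```text
t: 28.15
position: [0.4667, 0.1923, 0.2732]
tool_rot: [-180.0, 0.0, 111.1]
wrist_force: [0.5, 0.0, -0.4]
finger_gap: 0.0513
grip_force: 0.0
```

Run:
```python
from path import *
im,d=env.snapshot("scene");b=im[90:340,110:290,::-1]
c=cloud("scene",d);I=im.astype(int)
m=(I[...,2]>I[...,0]+50)&(I[...,2]>90)&(c[...,2]>.12)&(c[...,2]<.2)&(c[...,0]>.4)&(c[...,0]<.68)&(c[...,1]>.03)&(c[...,1]<.26);print("blue",m.sum(),np.percentile(c[m],[3,50,97],axis=0).round(3) if m.any() else 0)
im,d=env.snapshot("top");c=im[40:290,160:340,::-1]
cv2.imwrite("pics/c5.png",cv2.resize(np.hstack([b,c]),(792,550),interpolation=cv2.INTER_CUBIC))
```

```text
28.15 [ 21.   11.2 106.   -0.   62.8  -0. ] grasp [0.4667 0.1923 0.2919] [ 0.5  0.  -0.4] 0.05130503815317061 0.0
blue 32 [[0.489 0.167 0.162]
 [0.496 0.185 0.165]
 [0.501 0.199 0.169]]
```

View pics/c5.png

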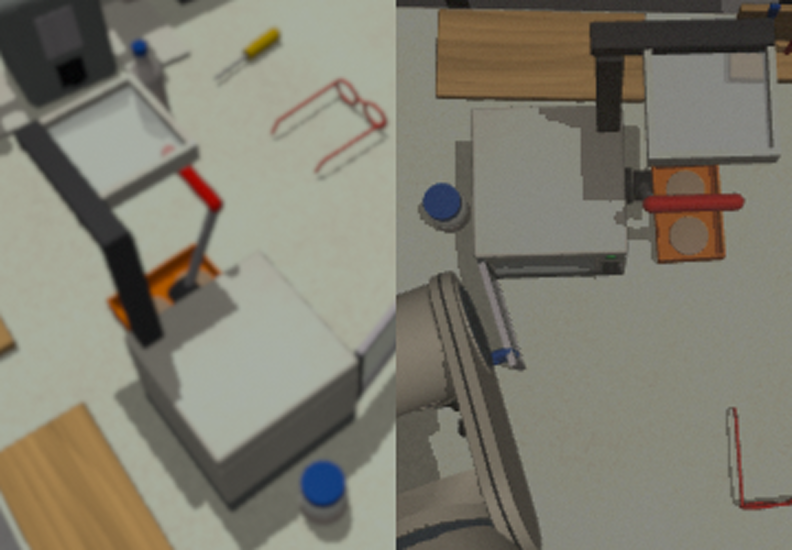

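The door stands open: its panel runs from (485,265) to (520,365) in the crop, about 70°. The lever is at rest, the gripper is clear, and everything else stands where it was.

```bash
python3 -c "
from station import env
print(env.job_done())"
```

```text
the job is handed in; nothing more can be done
None
```

The job is handed in, though no verdict came back: the lever went down to its stop, was held for over a second and eased back to rest in about 3 s, then the guard door was opened about 70° and released, with the other things I could see in the last pictures still in place.

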